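Put the dried scoop away in its tin

ROBOT

A 6-joint arm with a two-finger parallel gripper is mounted at the origin on the work surface. World frame = base frame: x ahead of the robot, y to its left, z up, the work surface at z = 0. Lengths are in mm, angles in rad, forces in N, time in s.
With the tool pointing down it reaches from about 350 to 975 mm from the base axis. Payload 7.1 kg.
Tool frame: the origin (TCP) lies on the front face of the gripper's body, between the roots of the fingers; the fingertips stand 80 mm ahead of it and the grasp point (between the pads) lies 61 mm ahead of it (env.tips_ahead is the distance from the TCP to the fingertips, in mm); z points along the fingers, y is the direction in which the jaws open and shut (so a half turn about z gives the same grasp; the last joint's range is limited). The gripper opens to 88 mm and grips with 3 to 60 N. Pads are 20 mm wide; open, the fingers measure 115 mm over their backs; the gripper's body (75 mm by 178 mm) begins 61 mm behind the grasp point.
Start: joints at [-1.121, 0.423, 1.63, -0, 1.089, -0.019], TCP at [282.399, -557.545, 302.675] pointing down, gripper open.
Joint ranges: [-3, 3], [-0.9, 2.11], [0.09, 2.58], [-1.31, 4.45], [0.11, 2.69], [-2.54, 2.54]. Speed limits (rad/s): [2.39, 2.39, 3.01, 3.14, 3.14, 3.14].

INTERFACE

Orientations are given as a unit quaternion [x, y, z, w].
In Python, from station import env, set_gripper, viewer, workorder gives the robot as it stands. Calls block until the motion is done:
- env.reach(position, orientation): joint-space move of the TCP to a pose.
- env.move_l(position, rot=None, rate=150, f_stop=None): straight line of the TCP; rot=None keeps the orientation; rate is the mean speed in mm/s. With f_stop (N) it stops when the force on the tool has changed by that much, and returns True; else False.
- env.move_joints(angles): joint-space move.
- set_gripper(opening): finger opening in mm; the grip force is fixed at half the most; returns when the fingers have stopped.
- env.hold(seconds).
- env.ik(position, orientation): joint angles nearest the present ones, or None.
- env.read_state(): the state.
- viewer.camera(name): name is "side" or "top"; returns the picture (480x640x3 uint8, blue, green, red); there is no depth.
- viewer.camera_params(name): a dict with "fx", "fy", "cx", "cy" (pixels), "dist" ([k1, k2, p1, p2, k3] as OpenCV has them; the pictures are not rectified), "pose" (4x4, takes a point from camera to world coordinates). Camera axes: x right, y up, looking along -z (the intrinsics and any distortion apply to the point x, -y, -z); pixel columns grow to the right and rows downward; lengths in mm; the calibration is good to about 2 mm. A picture is of the moment at which its call begins. camera_params takes no time and is no camera call.
A pose or a line that the arm cannot do raises env.IKError and nothing moves.
- workorder.sign_off(): hands the job in, once; it reports no verdict.
The state is a dict: "time_s": time; "qpos": joint angles; "dq": joint speeds; "tau": joint torques, N m; "tool_pos": TCP position; "orientation": TCP orientation; "force": force on the tool from outside, world axes, zero at the start; "wrist_torque": the same for the moment, N m; "width": finger opening in mm.
Only numpy, scipy, OpenCV 4.12 (cv2) and the standard library are available. Lean on these libraries where they do the work, as an engineer would, in place of code of your own. Each camera call takes 0.05 s, during which the arm holds its last target.

TASK

The clean measuring scoop stands handle-up in the drying rack: put it away in the open steel tin. Pinch it by the handle and lift it out, then press its bowl end down on the tin's floor (or on the dish mat) so that it swings from upright to lying level between the fingers, never letting go of it on the way; lay it in the tin and shut the cover fully. Leave the other things on the counter where they stand.

Things in the scene. Friction and masses are not known exactly. Their poses are not given: they have to be found in the camera images.
- scoop_grip (a point): Where to pinch the white plastic measuring scoop (150 mm long, 50 g): on the straight handle's centre line, 20 mm below the top end. Scoop axes: +z along the handle away from the bowl (up at the start, leaning 0.2 rad at most), +x the way the bowl's mouth faces, y across. Handle 12 mm wide (y), 6 mm thick (x), 106 mm long. Pinched across y at 5 to 15 N it pivots about y under 1 to 4 N at the bowl.
- scoop_bowl (a point): Centre of the bowl, a cup 44 mm across and 30 mm deep, its axis along scoop x; same axes as scoop_grip, which lies at (12, 0, 108) mm from here (the handle leaves the bowl at its rim). The bowl's outer bottom is 15 mm towards -x: swung down towards its -x side the scoop lies mouth up on this bottom with the handle level, its centre line 27 mm up; let go, its handle end sinks to the floor.
- rack_well (a point): Middle of the floor of the open-topped utensil well, 18 mm above the counter, in the grey plastic folding rack (150 x 190 mm, fixed, no part over 125 mm above the counter). The scoop's bowl stands in it. Inside 50 mm (x) by 40 mm (y), walls 60 mm high. Rack axes, z up; the scoop's mouth faces about +y of this frame.
- tin_floor (a point): Middle of the inner floor of the flat stainless tin, 8.5 mm above the counter. Axes: y along the tin's length, x across it towards the hinge of the cover, z up. The tin is 200 mm (y) by 100 mm (x) and 46 mm high outside, walls and floor 2.5 mm thick; it does not slide. The scoop fits along y, bowl at either end.
- cover (a joint): Cover of the tin: 0 is shut, 1.57 is standing upright, about 2.55 to 2.7 is thrown wide open as at the start (stop at 2.75), in rad. A stiff hinge: it stays where it is left; about 1 N at its free edge moves it.
- cover_hinge (a point): Middle of the hinge line of the cover, on the tin's far long rim, 50 mm from the tin's middle along the tin's x and 43.5 mm above the inner floor. The hinge line is along y. The frame turns with the cover.
- cover_edge (a point): Middle of the cover's free edge, 100 mm from the hinge line; the cover is a steel plate 3 mm thick and 200 mm long. The frame turns with the cover; its z is the cover's outer face (up when shut).
- mat: Bamboo dish mat, 540 x 880 mm, its top 6 mm above the counter; fixed. Rack, tin, bottle, sippy cup, bowl, saucer and spatula stand on it.
- tin: The tin as a whole; origin under its middle, on the mat; axes as tin_floor.
- scoop: The scoop as a whole; origin at the lowest point of the bowl as it stands; axes as scoop_grip.
- bottle: Bystander: frosted glass bottle, 62 mm across, 164 mm high; origin under its middle.
- sippy_cup: Bystander: yellow sippy cup with two handles, 112 mm over the handles, 110 mm high; origin under its middle.
- bowl: Bystander: white bowl, 110 mm across, 45 mm high; origin under its middle.
- jar: Bystander: clear jar with a wooden lid, 68 mm across, 85 mm high; origin under its middle.
- mug: Bystander: mug, 76 mm across, 85 mm high, handle along its y; origin under its middle.
- saucer: Bystander: white saucer, 100 mm across, 14 mm high; origin under its middle.
- spatula: Bystander: wooden-handled spatula, 190 mm long, lying on the mat between rack and tin; origin under its middle.

How it is judged (in metres and radians):
On the way, in this order (a step that is already met when the one before it is completed fails the run):
1. the scoop is lifted out of the rack, pinched in the fingers, handle up (contact force between the fingers and scoop above 0.3 N and angle between scoop's own z axis and vertical below 0.6 rad and z of scoop_bowl in the frame of rack_well above 0.08 m), for 0.1 s.
2. still pinched, its bowl end pressed on the tin or the mat, the scoop has swung part of the way down (contact force between the fingers and scoop above 0.3 N and angle between scoop's own z axis and vertical between 0.6 and 1.15 rad and (contact force between scoop and tin above 0.2 N or contact force between scoop and mat above 0.2 N)), for 0.05 s.
3. still pinched, the scoop lies level (contact force between the fingers and scoop above 0.3 N and angle between scoop's own z axis and vertical between 1.25 and 1.9 rad), for 0.1 s.
4. the scoop lies in the tin and the fingers have let it go, the cover still open (contact force between the fingers and scoop below 0.05 N and z of scoop_bowl in the frame of tin_floor below 0.03 m and z of scoop_grip in the frame of tin_floor below 0.04 m and horizontal distance between each of scoop_bowl, scoop_grip and tin_floor below 0.1 m and value of joint cover above 0.5 rad), for 0.1 s.
At the end, for the whole second after the job is handed in: The scoop lies at rest wholly inside the tin (bowl and handle both within its walls and below its rim), let go, and the cover is shut to within 0.06 rad (6 mm at its free edge). The bottle, sippy cup, bowl, jar, mug, saucer and spatula have not been moved more than 30 mm (x of scoop_bowl in the frame of tin_floor between -0.05 and 0.05 m and y of scoop_bowl in the frame of tin_floor between -0.1 and 0.1 m and x of scoop_grip in the frame of tin_floor between -0.05 and 0.05 m and y of scoop_grip in the frame of tin_floor between -0.1 and 0.1 m and z of scoop_bowl in the frame of tin_floor below 0.03 m and z of scoop_grip in the frame of tin_floor below 0.04 m and value of joint cover below 0.06 rad and linear speed of scoop below 0.02 m/s); the robot touches nothing.
It fails at once if the scoop is let go or dropped anywhere but in the rack's well or the tin (contact force between the fingers and scoop below 0.01 N and horizontal distance between scoop_bowl and rack_well above 0.06 m and horizontal distance between scoop_bowl and tin_floor above 0.12 m).
It fails at once if another thing on the counter is moved more than 30 mm (distance of any of bottle, sippy_cup, bowl, jar, mug, saucer, spatula from where it was at the start of the episode above 0.03 m).
It also fails if it takes over 67 s, if anything falls off the work surface, if the arm or the gripper's body presses on something with over 40 N, if the wrist force passes 120 N, or if a joint passes its speed limit or range.

## Working session

There is one attempt and no reset: what is moved stays moved. The work goes in short steps, each a Python script; the robot and the scene stay as the last script left them, time stands still between calls to the robot, and variables do not carry over. Pictures are saved under pics/ and viewed, and the job is handed in when it is done.

```bash
ls; mkdir -p pics; python3 - <<'E'
from station import env, set_gripper, viewer, workorder
import cv2
for n in("side","top"):
    cv2.imwrite(f"pics/{n}0.png",viewer.camera(n)); print(n,viewer.camera_params(n))
print(env.read_state())
E
```

```text
pics
side {'fx': 554.7962204889291, 'fy': 554.7962204889291, 'cx': 310.75915865218366, 'cy': 240.06589071340406, 'dist': array([-0.14029774,  0.        ,  0.        ,  0.        ,  0.        ]), 'pose': array([[-7.52704368e-01,  3.93519295e-01, -5.27805550e-01,
        -1.70016551e+02],
       [-6.58250403e-01, -4.64376857e-01,  5.92503621e-01,
         8.20545093e+02],
       [-1.19390753e-02,  7.93408280e-01,  6.08572723e-01,
         9.67967781e+02],
       [ 0.00000000e+00,  0.00000000e+00,  0.00000000e+00,
         1.00000000e+00]])}
top {'fx': 534.1883326621335, 'fy': 534.1883326621335, 'cx': 321.1659239920104, 'cy': 235.55560608877735, 'dist': array([0.03168068, 0.        , 0.        , 0.        , 0.        ]), 'pose': array([[ 1.56507118e-02,  9.87203913e-01, -1.58693064e-01,
         4.04637946e+02],
       [-9.99538491e-01,  1.13143949e-02, -2.81919943e-02,
        -1.99318576e+01],
       [-2.60357311e-02,  1.59061051e-01,  9.86925389e-01,
         1.28958561e+03],
       [ 0.00000000e+00,  0.00000000e+00,  0.00000000e+00,
         1.00000000e+00]])}
{'time_s': 0.1, 'qpos': array([-1.12099347e+00,  4.23767466e-01,  1.63055233e+00,  2.10281116e-05,
        1.08858824e+00, -1.89776522e-02]), 'dq': array([ 4.81641607e-04, -7.14723535e-04, -1.37718600e-03,  1.59230287e-03,
       -9.76877098e-05, -1.39758038e-03]), 'tau': array([-1.80254956e-04, -5.45617175e+01, -2.74323392e+01,  6.45306520e-02,
        1.87397667e-02, -1.86902662e-05]), 'tool_pos': array([ 282.25644477, -557.22999111,  302.0015171 ]), 'orientation': array([ 9.72657059e-01,  2.32245157e-01, -1.31484921e-04, -6.44480515e-04]), 'force': array([0.51538388, 0.2858391 , 0.00335926]), 'wrist_torque': array([ 3.91307994e-02, -8.20449456e-05,  6.85341874e-03]), 'width': 88.1490539531957}
```

View pics/side0.png

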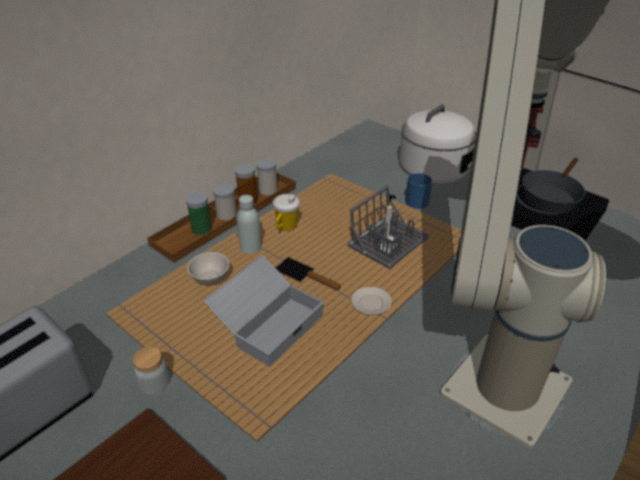

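View pics/top0.png

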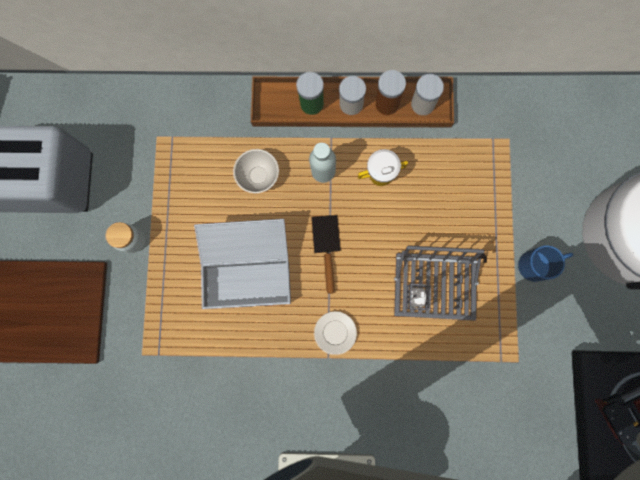

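The side view shows the scoop upright in the rack near (390,225) and the open tin near (280,320). The top view shows the scoop at (419,297) and the tin at about (245,285). Next I'll crop and enlarge both.

```bash
python3 - <<'E'
import cv2,numpy as np
s=cv2.imread("pics/side0.png");t=cv2.imread("pics/top0.png")
a=cv2.resize(s[170:280,335:445],(600,600),interpolation=cv2.INTER_CUBIC)
b=cv2.resize(t[235:330,385:495],None,fx=6,fy=6,interpolation=cv2.INTER_CUBIC)
c=cv2.resize(t[210:320,185:305],None,fx=5,fy=5,interpolation=cv2.INTER_CUBIC)
d=cv2.resize(s[250:370,195:335],None,fx=5,fy=5,interpolation=cv2.INTER_CUBIC)
for n,i in zip("abcd",(a,b,c,d)): cv2.imwrite(f"pics/z{n}.png",cv2.convertScaleAbs(i,alpha=1.3))
E
```

```text
(no output)
```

View pics/za.png

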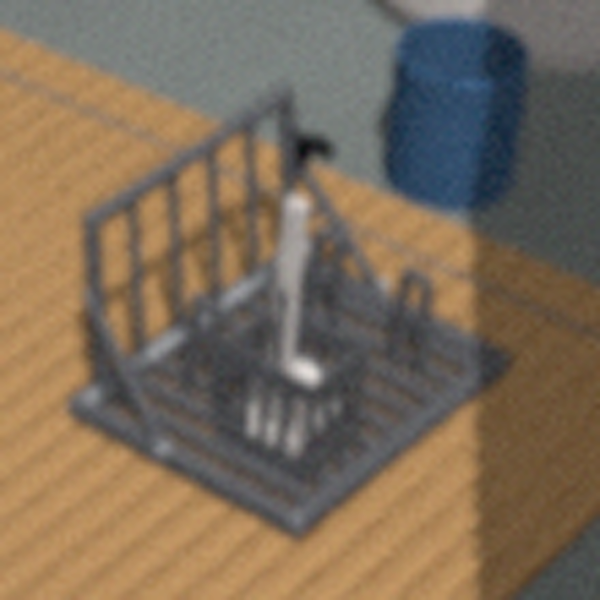

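View pics/zb.png

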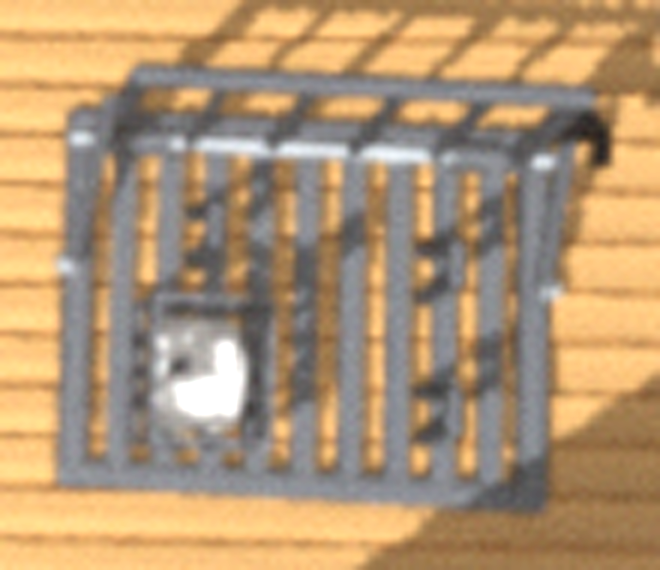

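View pics/zc.png

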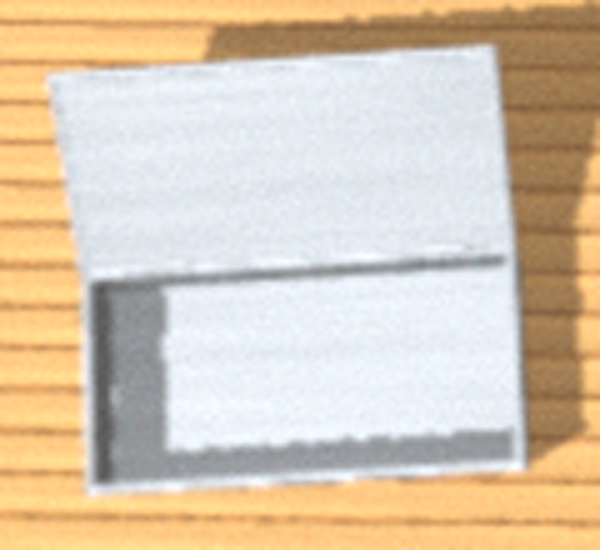

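View pics/zd.png

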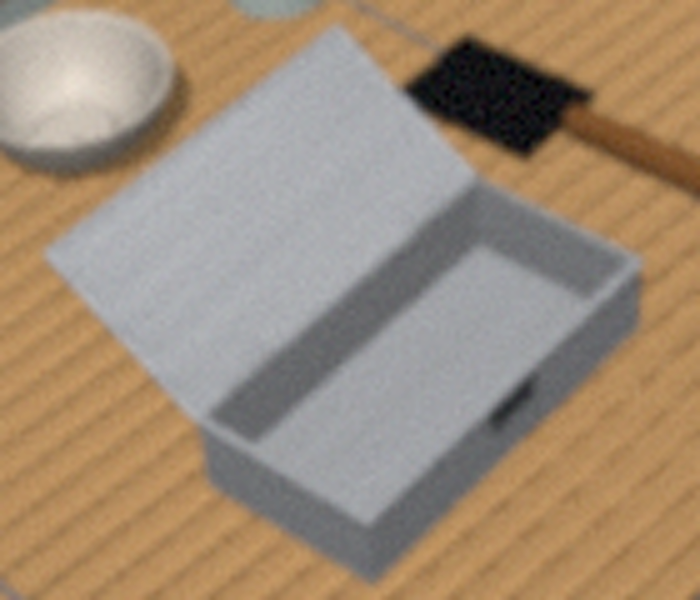

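```bash
cat > h.py <<'E'
import numpy as np, cv2
from station import env, set_gripper, viewer, workorder
from scipy.spatial.transform import Rotation as R
def ray(n,uv):
    p=viewer.camera_params(n); K=np.array([[p['fx'],0,p['cx']],[0,p['fy'],p['cy']],[0,0,1.]])
    x,y=cv2.undistortPoints(np.array([[uv]],float),K,p['dist'])[0,0]
    T=p['pose']; return T[:3,3], T[:3,:3]@np.array([x,-y,-1.])
def onz(n,uv,z):
    o,d=ray(n,uv); return o+d*(z-o[2])/d[2]
def tri(us,ut):
    o1,d1=ray('side',us);o2,d2=ray('top',ut)
    a=np.linalg.lstsq(np.c_[d1,-d2],o2-o1,rcond=None)[0]
    p,q=o1+a[0]*d1,o2+a[1]*d2
    return (p+q)/2, np.linalg.norm(p-q)
def proj(n,P):
    p=viewer.camera_params(n); K=np.array([[p['fx'],0,p['cx']],[0,p['fy'],p['cy']],[0,0,1.]])
    T=p['pose']; c=T[:3,:3].T@(np.asarray(P,float)-T[:3,3]); c=np.array([c[0],-c[1],-c[2]])
    return cv2.projectPoints(c.reshape(1,1,3),np.zeros(3),np.zeros(3),K,p['dist'])[0][0,0]
E
python3 - <<'E'
from h import *
np.set_printoptions(precision=1,suppress=True)
z=lambda u,v,f,ox,oy:((u+.5)/f-.5+ox,(v+.5)/f-.5+oy)
for l,c in dict(nl=(90,490),nr=(523,468),hl=(85,277),hr=(507,256)).items(): print('top',l,onz('top',z(*c,5,185,210),52))
for l,c in dict(nr=(640,262),hr=(475,183),hl=(207,415),nl=(375,530)).items(): print('side',l,onz('side',z(*c,5,195,250),52))
print('cover edge',tri(z(340,25,5,195,250),z(493,45,5,185,210)),tri(z(48,255,5,195,250),z(50,75,5,185,210)))
# rack base corners (front-left/right) ; zb
for l,c in dict(fl=(62,485),fr=(545,508),bl=(68,108),br=(560,150)).items(): print('rack',l,onz('top',z(*c,6,385,235),20))
zs=lambda u,v:z(u,v,600/110,335,170)
# well rim corners in top view z=18+60
for l,c in dict(tl=(155,298),tr=(270,298),bl=(150,445),br=(268,440)).items(): print('well',l,onz('top',z(*c,6,385,235),78))
# scoop handle tip side at z~168, base at ~62
print('tip side@168',onz('side',zs(297,200),168),'base side@62',onz('side',zs(288,360),62))
print('blob top', [onz('top',z(205,385,6,385,235),h) for h in (40,62,168)])
E
```

```text
top nl [432.2 286.3  52. ]
top nr [445.   86.6  52. ]
top hl [530.8 293.8  52. ]
top hr [543.   96.6  52. ]
side nr [444.1  92.2  52. ]
side hr [541.6 102.2  52. ]
side hl [527.7 294.3  52. ]
side nl [423.4 292.8  52. ]
cover edge (array([633.1, 100.4, 102.7]), np.float64(0.8697915493795909)) (array([617.9, 302.4, 100.6]), np.float64(0.5176079765107405))
rack fl [ 421.5 -159.3   20. ]
rack fr [ 415.9 -345.3   20. ]
rack bl [ 569.7 -162.7   20. ]
rack br [ 555.5 -355.6   20. ]
well tl [ 490.7 -188.2   78. ]
well tr [ 491.3 -231.    78. ]
well bl [ 436.  -185.7   78. ]
well br [ 438.6 -229.3   78. ]
tip side@168 [ 464.1 -196.4  168. ] base side@62 [ 470.3 -210.9   62. ]
blob top [array([ 460.2, -212.2,   40. ]), array([ 459.2, -208.8,   62. ]), array([ 454.5, -192.5,  168. ])]
```

```bash
python3 - <<'E'
import cv2,numpy as np
s=cv2.imread("pics/side0.png");t=cv2.imread("pics/top0.png")
b=cv2.resize(t[278:318,395:445],(750,600),interpolation=cv2.INTER_CUBIC)
a=cv2.resize(s[195:260,370:410],None,fx=9,fy=9,interpolation=cv2.INTER_CUBIC)
cv2.imwrite("pics/b2.png",b);cv2.imwrite("pics/a2.png",cv2.convertScaleAbs(a,alpha=1.3))
E
```

```text
(no output)
```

View pics/b2.png

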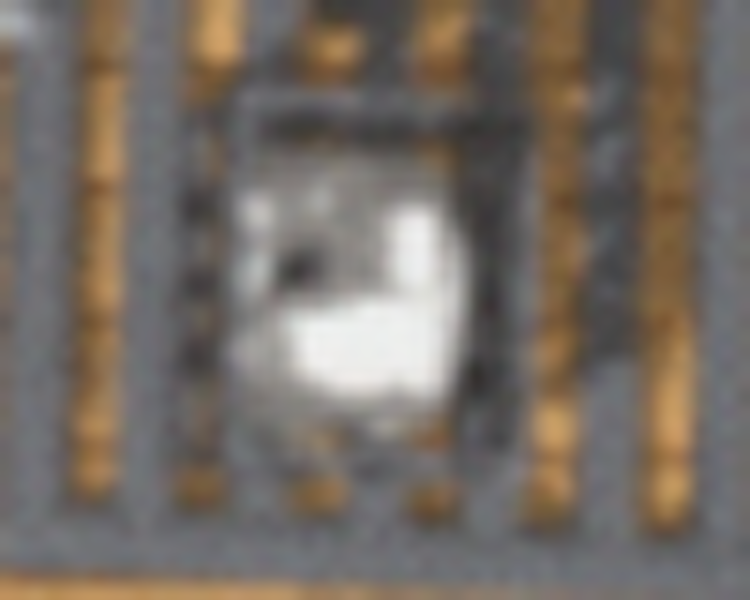

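View pics/a2.png

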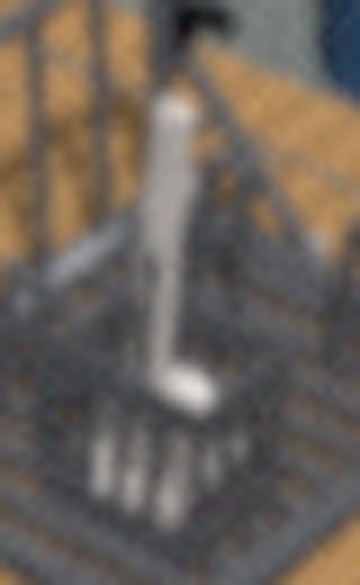

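```bash
python3 - <<'E'
from h import *
np.set_printoptions(precision=1,suppress=True)
z=lambda u,v,f,ox,oy:((u+.5)/f-.5+ox,(v+.5)/f-.5+oy)
ut=z(412,245,15,395,278)
print(tri(z(175,106,9,370,195),ut), onz('top',ut,168))
# handle visible lower: side centreline at row 230, intersect with plane x=463.5
for c in ((175,106),(170,220),(163,300),(158,370)):
    o,d=ray('side',z(*c,9,370,195)); print(c,[o+d*(x-o[0])/d[0] for x in (461,464,467)])
P=[464,-196,62]; print(proj('side',P),proj('top',P)); print([m for m in dir(env) if m[0]!='_'])
E
```

```text
(array([ 465.4, -199.4,  165.7]), np.float64(1.2722820197202973)) [ 464.7 -199.3  168. ]
(175, 106) [array([ 461. , -191.2,  171.8]), array([ 464., -196.,  168.]), array([ 467. , -200.8,  164.2])]
(170, 220) [array([ 461. , -193.9,  130.6]), array([ 464. , -198.7,  126.6]), array([ 467. , -203.5,  122.6])]
(163, 300) [array([ 461. , -193.9,  101.8]), array([ 464. , -198.7,   97.7]), array([ 467. , -203.5,   93.5])]
(158, 370) [array([ 461. , -194.6,   75.7]), array([ 464. , -199.4,   71.4]), array([ 467. , -204.2,   67.2])]
[386.1 239. ] [413.  296.5]
['IKError', 'hold', 'ik', 'move_joints', 'move_l', 'reach', 'read_state', 'tips_ahead']
```

```bash
cat >> h.py <<'E'
def rot(yaw,tilt,s=1):
    # tool z tilted by `tilt` toward +Y(local); tool y along s*X(local)
    zt=np.array([0,np.sin(tilt),-np.cos(tilt)]); yt=np.array([s,0.,0]); xt=np.cross(yt,zt)
    return R.from_euler('z',yaw)*R.from_matrix(np.c_[xt,yt,zt])
def tcp(grip,r): return np.asarray(grip,float)-61*r.as_matrix()[:,2]
TIN=np.array([486,192.5,8.5]); TY=0.065
def tin(x,y,z): return TIN+R.from_euler('z',TY).apply([x,y,z])
E
python3 - <<'E'
from h import *
np.set_printoptions(precision=2,suppress=True)
for s in(1,-1):
  for l,g,y,t in (('grasp',[465,-198.5,147],0,0),('lift',[465,-198.5,290],0,0),('tin',tin(0,-20,250),TY,.6),('tinlow',tin(0,-20,120),TY,.6),('tin-end',tin(0,-55,27),TY,.6),('tin-end0',tin(0,-55,27),TY,0),('cov',tin(160,0,90),TY,0),('covup',tin(40,0,170),TY,0)):
    r=rot(y,t,s); print(s,l,tcp(g,r),env.ik(tcp(g,r),r.as_quat()))
E
```

```text
1 grasp [ 465.  -198.5  208. ] [-0.43  0.39  1.96 -0.    0.79 -0.43]
1 lift [ 465.  -198.5  351. ] [-0.43  0.19  1.84 -0.    1.11 -0.43]
1 tin [489.54 138.17 308.85] [-0.01  0.28  1.93  0.69  1.09 -0.45]
1 tinlow [489.54 138.17 178.85] [-0.01  0.51  2.    0.82  0.87 -0.69]
1 tin-end [491.81 103.25  85.85] [-0.08  0.69  2.    0.91  0.78 -0.91]
1 tin-end0 [489.57 137.62  96.5 ] [ 0.25  0.6   1.98 -0.    0.56  0.19]
1 cov [645.66 202.89 159.5 ] [ 0.29  0.67  1.58 -0.    0.89  0.22]
1 covup [525.92 195.1  239.5 ] [ 0.33  0.41  1.82 -0.    0.91  0.27]
-1 grasp [ 465.  -198.5  208. ] None
-1 lift [ 465.  -198.5  351. ] None
-1 tin [489.54 138.17 308.85] None
-1 tinlow [489.54 138.17 178.85] [-0.01  0.51  2.    0.82  0.87  2.45]
-1 tin-end [491.81 103.25  85.85] [-0.08  0.69  2.    0.91  0.78  2.23]
-1 tin-end0 [489.57 137.62  96.5 ] None
-1 cov [645.66 202.89 159.5 ] None
-1 covup [525.92 195.1  239.5 ] None
```

```bash
python3 - <<'E'
from h import *
np.set_printoptions(precision=2,suppress=True)
r=rot(0,0); g=np.array([465,-198.5,147.])
env.reach(tcp(g+[0,0,110],r),r.as_quat()); set_gripper(45)
print(env.move_l(tcp(g,r),rate=120,f_stop=8))
s=env.read_state(); print(s['time_s'],s['tool_pos'],s['force'],s['width'])
for n in("side","top"): cv2.imwrite(f"pics/{n}1.png",viewer.camera(n))
a=cv2.imread('pics/side1.png')[120:270,330:480];b=cv2.imread('pics/top1.png')[235:335,370:470]
cv2.imwrite('pics/j1.png',np.hstack([cv2.resize(a,(400,400)),cv2.resize(b,(400,400))]))
E
```

```text
False
3.475 [ 465.38 -198.65  208.57] [-0.27  0.09 -0.21] 44.692636135091554
```

View pics/j1.png

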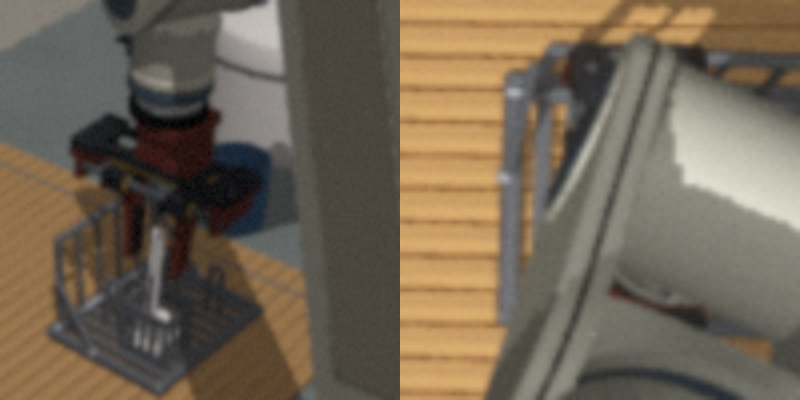

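The side view shows the handle between the open fingers at about (157,250) in the left panel, with the fingertips above the rack. The arm hides the scoop in the top view. I'll close the fingers and lift.

```bash
python3 - <<'E'
from h import *
np.set_printoptions(precision=2,suppress=True)
r=rot(0,0); g=np.array([465,-198.5,147.])
print(set_gripper(0)); s=env.read_state(); print(s['time_s'],s['width'],s['force'])
env.move_l(tcp(g+[0,0,150],r),rate=80); env.hold(.2)
s=env.read_state(); print(s['time_s'],s['width'],s['force'],s['tool_pos'])
for n in("side","top"): cv2.imwrite(f"pics/{n}2.png",viewer.camera(n))
a=cv2.imread('pics/side2.png')[80:230,330:480];b=cv2.imread('pics/top2.png')[235:335,370:470]
cv2.imwrite('pics/j2.png',np.hstack([cv2.resize(a,(400,400)),cv2.resize(b,(400,400))]))
E
```

```text
False
4.1917 11.643992762020074 [-0.05 -0.29  1.46]
6.4167 11.61583994366327 [-0.35 -0.2  -0.85] [ 464.95 -198.49  357.78]
```

View pics/j2.png

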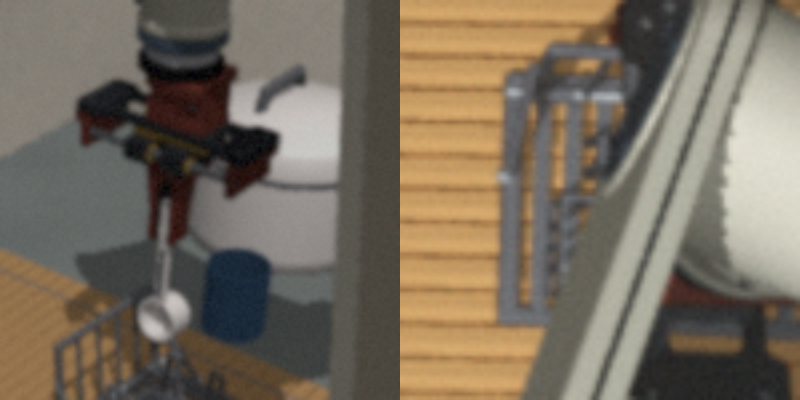

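The fingers hold the handle at a width of 11.6 mm. The bowl has cleared the rack at about (163,315) in the left panel, with its mouth facing +y as expected. Next I'll carry it over the tin with the hand tilted 0.6 rad and lower it until it touches.

```bash
cat >> h.py <<'E'
TILT=.6
def grip_from_corner(cy,cz,a,x=-8):  # bowl's lower rear corner at tin (x,cy,cz), lean a
    sx=np.array([0,np.cos(a),np.sin(a)]); sz=np.array([0,-np.sin(a),np.cos(a)])
    return tin(*(np.array([x,cy,cz])+27*sx+130*sz))
def shot(k,sb=(230,380,180,380),tb=(190,330,170,330)):
    A=viewer.camera('side');B=viewer.camera('top'); cv2.imwrite(f'pics/side{k}.png',A);cv2.imwrite(f'pics/top{k}.png',B)
    f=lambda im,b: cv2.resize(im[b[0]:b[1],b[2]:b[3]],(400,int(400*(b[1]-b[0])/(b[3]-b[2]))),interpolation=cv2.INTER_CUBIC)
    a,b=f(A,sb),f(B,tb); h=max(len(a),len(b)); p=lambda i:cv2.copyMakeBorder(i,0,h-len(i),0,0,0)
    cv2.imwrite(f'pics/j{k}.png',np.hstack([p(a),p(b)]))
E
python3 - <<'E'
from h import *
np.set_printoptions(precision=2,suppress=True)
r=rot(TY,TILT); g=grip_from_corner(64,110,.6)
env.reach(tcp(g,r),r.as_quat()); env.hold(.2)
env.move_l(tcp(grip_from_corner(64,60,.6),r),rate=120)
s=env.read_state(); print(s['time_s'],s['width'],s['force'],s['tool_pos'])
shot(3,(130,330,170,370),(130,330,170,370))
E
```

```text
8.7917 11.84759429502817 [-0.8   0.96 -0.29] [479.55 170.45 241.37]
```

View pics/j3.png

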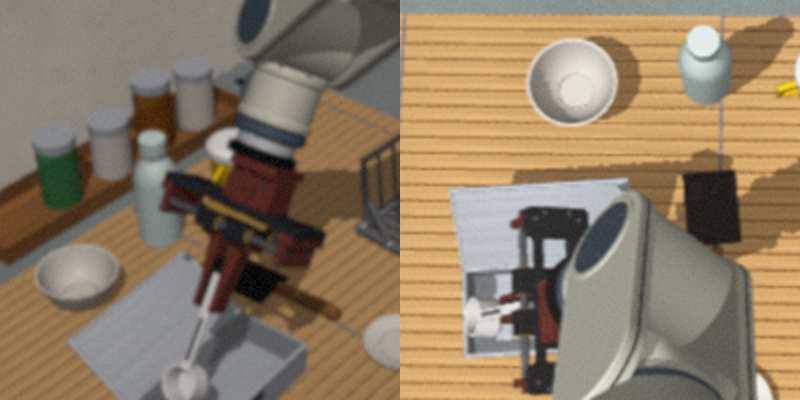

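```bash
python3 - <<'E'
from h import *
np.set_printoptions(precision=2,suppress=True)
r=rot(TY,TILT)
env.move_l(tcp(grip_from_corner(58,15,.6),r),rate=120)
env.hold(.2)
print(env.move_l(tcp(grip_from_corner(58,-8,.6),r),rate=15,f_stop=2.5))
s=env.read_state(); print(s['time_s'],s['width'],s['force'],s['tool_pos'])
print('corner z above floor est', s['tool_pos'][2]-tcp(grip_from_corner(58,0,.6),r)[2])
shot(4,(130,350,170,390),(130,330,170,370))
E
```

```text
True
10.875 11.750895095211188 [-0.9  -1.23  3.33] [479.82 164.45 175.36]
corner z above floor est -6.026239869440047
```

View pics/j4.png

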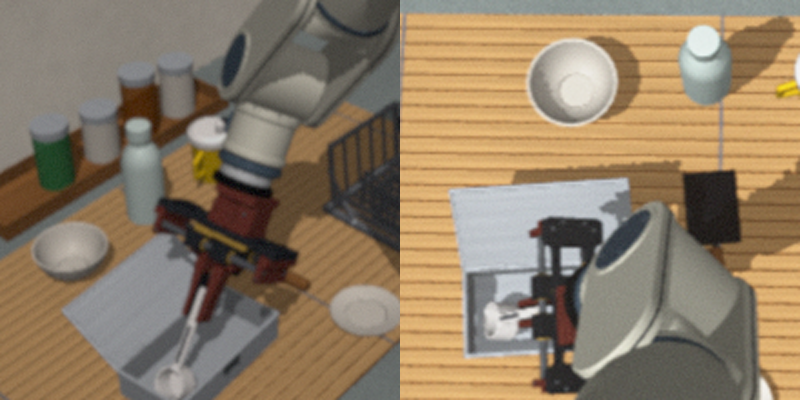

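```bash
python3 - <<'E'
from h import *
np.set_printoptions(precision=2,suppress=True)
for a in (.7,.8,.9,1.0):
    k=(a-.6)/.97; t=TILT-.35*k; r=rot(TY,t)
    h=env.move_l(tcp(grip_from_corner(57,-7+5*k,a),r),r.as_quat(),rate=40,f_stop=25)
    s=env.read_state(); print(a,h,s['time_s'],s['width'],s['force'],s['tool_pos'])
    if h: break
shot(5,(200,360,170,330),(190,330,170,310))
E
```

```text
0.7 False 11.425 11.265739242358745 [-0.69  0.03  2.41] [480.37 153.23 170.27]
0.8 False 11.8417 11.934632930147828 [-1.17  0.18  2.51] [481.15 143.66 165.  ]
0.9 False 12.2583 11.663314042511361 [-0.29 -0.09  1.38] [481.75 135.07 158.6 ]
1.0 False 12.675 11.426282979501629 [-0.15 -0.72  3.16] [482.32 127.34 151.22]
```

View pics/j5.png

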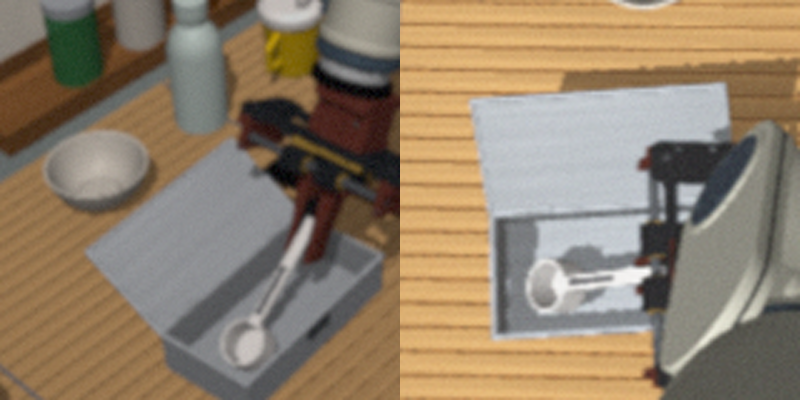

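The scoop is leaning about 1.0 rad, still pinched, with its bowl at (245,345) in the left panel on the tin floor. It's centred across the tin, with room at the end wall. I'll continue until it lies level.

```bash
python3 - <<'E'
from h import *
np.set_printoptions(precision=2,suppress=True)
for a in (1.1,1.2,1.3,1.4,1.5,1.55):
    k=(a-.6)/.97; t=TILT-.35*k; r=rot(TY,t)
    h=env.move_l(tcp(grip_from_corner(57+12*max(0,(a-1)/.55),-7+6*k,a),r),r.as_quat(),rate=40,f_stop=25)
    s=env.read_state(); print(a,h,s['time_s'],s['width'],s['force'],s['tool_pos'])
    if h: break
env.hold(.2)
shot(6,(200,360,170,330),(190,330,170,310))
E
```

```text
1.1 False 13.1583 11.765785965708078 [-0.23 -4.53  5.2 ] [483.08 122.35 143.49]
1.2 False 13.5583 11.432048108419831 [-0.55 -2.73  3.98] [482.98 119.19 134.13]
1.3 False 13.9667 11.270080455505502 [-0.04 -1.46  2.6 ] [482.78 117.08 123.84]
1.4 False 14.3833 12.097894669331405 [ 0.49 -1.2   1.24] [482.72 115.89 112.9 ]
1.5 False 14.8167 11.635129600139095 [ 0.39 -0.76  0.73] [482.77 115.92 101.63]
1.55 False 15.1167 11.452993959769818 [ 0.67 -0.43  0.79] [482.81 116.32  95.87]
```

View pics/j6.png

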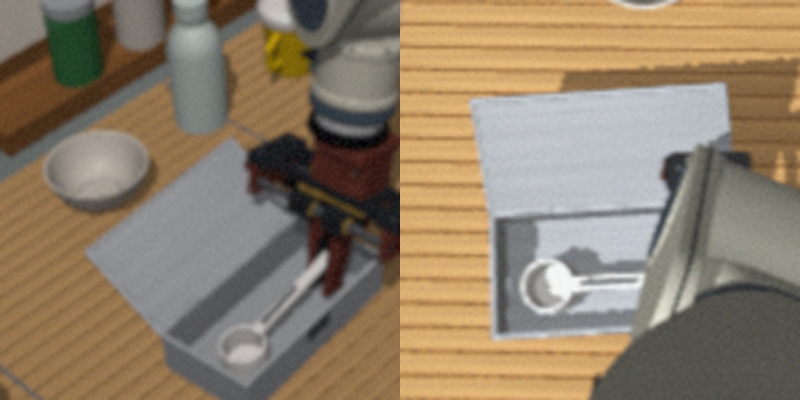

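```bash
python3 - <<'E'
from h import *
np.set_printoptions(precision=2,suppress=True)
P=onz('top',((548-400)/2.857+170,285/2.857+190),36); print('bowl tin', R.from_euler('z',-TY).apply(P-TIN))
s=env.read_state(); zt=R.from_quat(s['orientation']).as_matrix()[:,2]; G=s['tool_pos']+61*zt; print('grip tin',R.from_euler('z',-TY).apply(G-TIN))
E
```

```text
bowl tin [-7.75 55.31 27.5 ]
grip tin [ -8.03 -60.31  28.63]
```

The bowl is at tin y=+55 and the grip at y=-60, 28.6 mm up. So the scoop is level and centred inside the tin. I'll release it.

```bash
python3 - <<'E'
from h import *
np.set_printoptions(precision=2,suppress=True)
set_gripper(32); env.hold(.3)
s=env.read_state(); print(s['time_s'],s['width'],s['force'])
p=s['tool_pos'].copy(); p[2]+=140; env.move_l(p,rate=100)
r=rot(TY,0); g=tin(60,-20,230); env.reach(tcp(g,r),r.as_quat())
set_gripper(0)
s=env.read_state(); print(s['time_s'],s['width'],s['force'],s['tool_pos'])
shot(7,(200,360,170,330),(190,330,170,310))
E
```

```text
16.25 31.97456371035957 [0.24 0.63 0.63]
18.9333 0.655470715120673 [-0.06 -0.37 -0.1 ] [547.19 176.26 299.52]
```

View pics/j7.png

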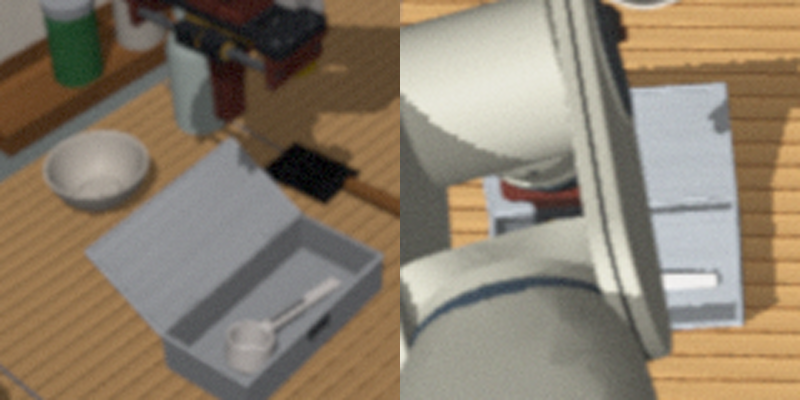

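The scoop lies inside the tin, let go, with its bowl at (250,345) in the left panel and the handle end sunk to the floor. Next I'll close the cover with the shut fingers, coming from behind its free edge.

```bash
cat >> h.py <<'E'
def tip2tcp(p,r): return np.asarray(p,float)-env.tips_ahead*r.as_matrix()[:,2]
def cov(th,half=13.5):
    if th>1.57: e=np.array([50-100*np.cos(th),43.5+100*np.sin(th)]); c=e+[1.5,-20]
    else: c=np.array([50-80*np.cos(th),43.5+80*np.sin(th)])+1.5*np.array([np.sin(th),np.cos(th)])
    return tin(c[0]+half,0,c[1])
E
python3 - <<'E'
from h import *
np.set_printoptions(precision=2,suppress=True)
r=rot(TY,0); q=r.as_quat()
st=cov(2.63)+R.from_euler('z',TY).apply([22,0,0]); print(st, onz('top',(257,172),30))
for th in np.arange(2.63,-.01,-.3): print(env.ik(tip2tcp(cov(th),r),q))
env.move_l(tip2tcp(st+[0,0,100],r),q,rate=200)
print(env.move_l(tip2tcp(st,r),rate=120,f_stop=8))
s=env.read_state(); print(s['time_s'],s['force'],s['tool_pos'])
shot(8,(150,310,170,330),(130,330,130,330))
E
```

```text
[659.83 203.81  80.96] [762.53 175.22  30.  ]
[ 0.29  0.66  1.6  -0.    0.88  0.22]
[ 0.3   0.6   1.64 -0.    0.9   0.23]
[ 0.3   0.55  1.69 -0.    0.9   0.24]
[ 0.32  0.5   1.75 -0.    0.89  0.25]
[ 0.33  0.47  1.81 -0.    0.87  0.26]
[ 0.34  0.45  1.86 -0.    0.83  0.27]
[ 0.35  0.45  1.91 -0.    0.78  0.28]
[ 0.36  0.46  1.95 -0.    0.73  0.29]
[ 0.36  0.49  1.97 -0.    0.68  0.3 ]
False
20.775 [-0.56 -0.05  0.03] [660.33 203.96 161.77]
```

View pics/j8.png

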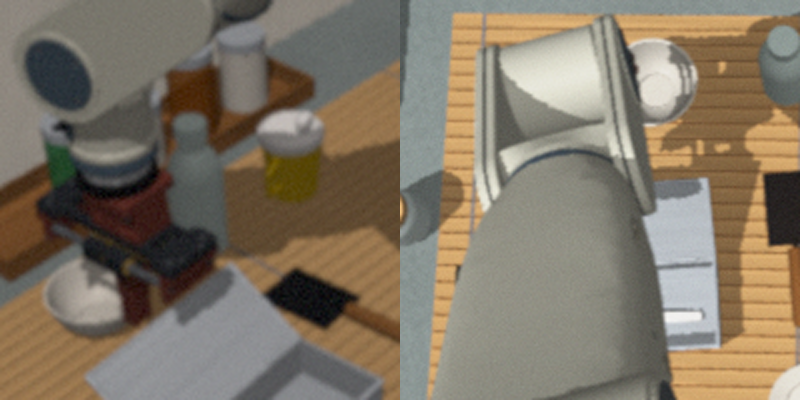

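The fingers are behind the cover's free edge at about (145,290) in the left panel, clear of the bowl. I'll swing the cover up now.

```bash
python3 - <<'E'
from h import *
np.set_printoptions(precision=2,suppress=True)
r=rot(TY,0); q=r.as_quat()
for th in np.arange(2.55,1.3,-.15):
    h=env.move_l(tip2tcp(cov(th),r),q,rate=70,f_stop=20)
    s=env.read_state(); print(round(th,2),h,s['time_s'],s['force'])
    if h: break
shot(9,(130,330,130,330),(130,330,130,330))
E
```

```text
2.55 False 21.4083 [-0.85 -0.49 -0.31]
2.4 False 21.775 [-0.68  0.44 -0.17]
2.25 False 22.1417 [ 0.56 -0.46  0.21]
2.1 False 22.5083 [-0.31 -0.09 -0.58]
1.95 False 22.875 [ 1.36 -0.24 -0.57]
1.8 False 23.2417 [-0.41  0.29  0.36]
1.65 False 23.6083 [ 0.6  -0.39 -0.08]
1.5 False 23.95 [ 0.37 -0.36  0.33]
1.35 False 24.275 [0.97 0.53 0.07]
```

View pics/j9.png

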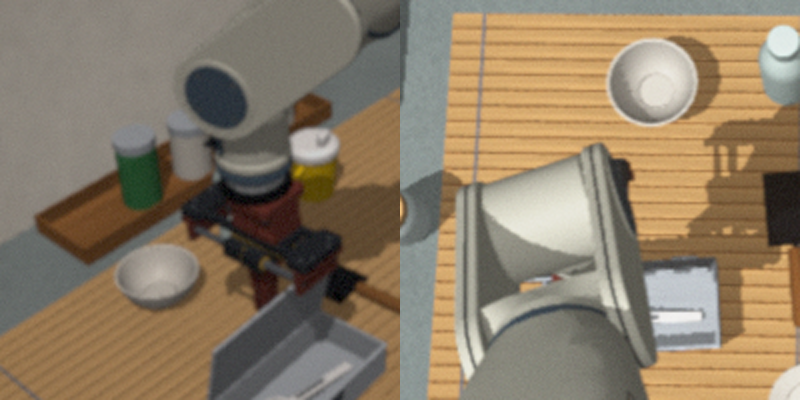

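The cover is standing upright in front of the fingers, with its edge from (220,350) to (325,285) in the left panel. I'll push it over and press it shut.

```bash
python3 - <<'E'
from h import *
np.set_printoptions(precision=2,suppress=True)
r=rot(TY,0); q=r.as_quat()
for th in np.arange(1.2,.1,-.15):
    h=env.move_l(tip2tcp(cov(th),r),q,rate=70,f_stop=20)
    s=env.read_state(); print(round(th,2),h,s['time_s'],s['force'])
    if h: break
env.move_l(tip2tcp(tin(-30,0,62),r),q,rate=80)
print(env.move_l(tip2tcp(tin(-30,0,36),r),q,rate=25,f_stop=12))
s=env.read_state(); print(s['time_s'],s['force'],'tip z over floor',s['tool_pos'][2]-80-8.5)
env.move_l(s['tool_pos']+[0,0,150],rate=150)
r2=env.read_state()['qpos'].copy(); r2[0]=-.9; env.move_joints(r2)
shot(10,(230,380,180,330),(190,330,170,310))
E
```

```text
1.2 False 24.7 [-0.45  0.19 -0.41]
1.05 False 25.025 [ 0.11 -0.91 -0.43]
0.9 False 25.35 [ 0.66  0.02 -0.2 ]
0.75 False 25.675 [-0.38  0.54  0.68]
0.6 False 26.0 [ 1.11 -0.15  0.4 ]
0.45 False 26.325 [0.58 0.31 0.33]
0.3 False 26.65 [0.06 0.04 0.05]
0.15 False 26.975 [0.67 1.03 0.51]
True
27.9917 [-1.81 -0.42 11.31] tip z over floor 46.636092461566705
```

View pics/j10.png

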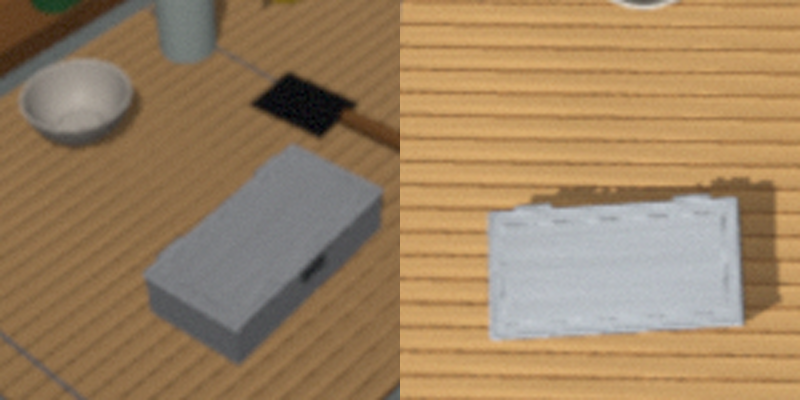

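View pics/top10.png

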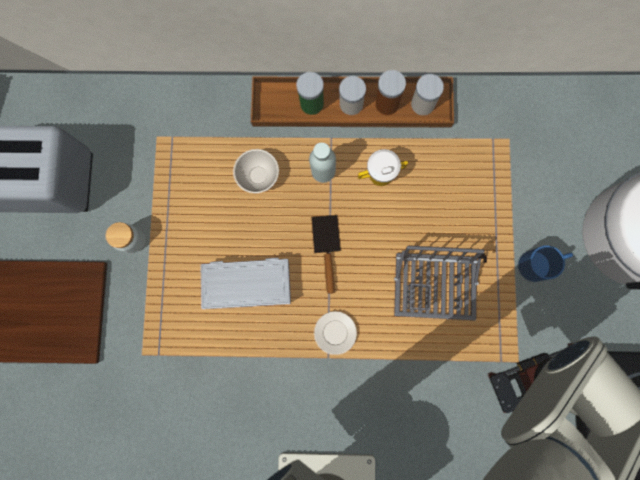

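```bash
python3 - <<'E'
from h import *
s=env.read_state(); print(s['time_s'],s['force'],s['tool_pos'])
a=cv2.imread('pics/top0.png');b=cv2.imread('pics/top10.png')
d=(cv2.absdiff(a,b).max(2)>60).astype('uint8'); d=cv2.morphologyEx(d,cv2.MORPH_OPEN,np.ones((2,2)))
n,_,st,_=cv2.connectedComponentsWithStats(d); print(st[1:][st[1:,4]>15])
workorder.sign_off()
E
```

```text
31.35 [0.01803696 0.77389777 0.33108687] [ 316.73135964 -378.740922    284.24532915]
[[ 196  212  115   53 4471]
 [ 590  245   17   10  117]
 [ 267  263    8    2   16]
 [ 204  266   84   42  861]
 [ 500  271   16   22  198]
 [ 622  271   10   10   37]
 [ 487  286   11    7   53]
 [ 415  291   12   16  146]
 [ 479  294   18   14  133]
 [ 501  312   17   25  264]
 [ 432  320   24   15  117]
 [ 453  327   47   35  551]
 [ 422  336   11    7   36]
 [ 490  339  108  102 4338]
 [ 574  346   66   92 4015]
 [ 573  351   17   15   73]
 [ 535  418   18   15  112]
 [ 546  424   13   10   64]
 [ 577  431   39   49  726]
 [ 486  434   92   46 1757]
 [ 620  440   20   40  357]
 [ 302  457   74   23 1020]
 [ 290  461    8    5   18]
 [ 580  462   15   18  156]
 [ 432  477   14    3   26]]
the job is handed in; nothing more can be done
```

The scoop is in the tin with the cover shut, and I handed the job in at 31.4 s. `sign_off()` gives no verdict, so these are my own checks.

**What I did:** I pinched the scoop by the handle and lifted it out of the rack. I then tilted the hand 0.6 rad and pressed the bowl on the tin floor, moving along an arc until the scoop lay level, and let go inside the tin. I pushed the cover over from behind with closed fingers and pressed it down until the force rose by 12 N.

**What the last checks showed:**
- **Grip:** the finger opening stayed at about 11.3–12.1 mm on the 12 mm handle from the pinch until release. Forces stayed below about 7 N during the swing.
- **Scoop:** just before release the bowl was at tin y = +55 mm and the grip at y = -60 mm, 28.6 mm above the floor. After release it lay wholly inside the walls.
- **Cover:** the fingertips stopped 46.6 mm above the tin floor, which is where a shut cover's top face should be. The last pictures show the lid flat on the tin.
- **Other things:** comparing the top pictures before and after, bottle, sippy cup, bowl, jar, saucer and spatula showed no change. The mug was not fully checked: the comparison flagged one patch near it, at about (598,250), which I did not look into, though the mug looked to be in the same place.
- **Robot:** it was clear of everything, with under 1 N on the tool.

**What disagreed:**
- The bowl touched the tin floor about 6 mm lower than I had calculated.
- The bowl-to-grip distance measured 115 mm against the given 108 mm, so the pinch was probably a few mm nearer the handle's end. This did not affect the placing.

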